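Clear worn pedicure things into the hamper

ROBOT

A 6-joint arm with a two-finger parallel gripper is mounted at the origin on the work surface. World frame = base frame: x ahead of the robot, y to its left, z up, the work surface at z = 0. Lengths are in m, angles in rad, forces in N, time in s.
With the tool pointing down it reaches from about 0.4 to 0.825 m from the base axis. Payload 7 kg.
Tool frame: the origin (TCP) lies at the very end of the fingers, on their centre line; the grasp point (between the pads) lies 19 mm behind it (arm.grasp_offset is the distance from the TCP to the grasp point, in m); z points along the fingers, y is the line along which they close (so a half turn about z gives the same grasp; the last joint's range is limited). The gripper opens to 88 mm and grips with 3 to 60 N. Pads are 19 mm wide; open, the fingers measure 130 mm over their backs; the gripper's body (78 mm by 193 mm) begins 47 mm behind the grasp point.
Start: joints at [-0.872, 0.359, 0.012, 0, -1.224, -0.288], TCP at [0.27, -0.619, 0.227] pointing down, gripper open.
Joint ranges: [-3.07, 3.07], [-1.43, 2.12], [-1.02, 1.25], [-3.03, 1.67], [-3.05, -0], [-3.03, 3.03]. Speed limits (rad/s): [2.39, 2.39, 3.01, 3.14, 3.14, 3.14].

INTERFACE

Orientations are given as [roll, pitch, yaw] about the fixed x, y, z axes, in that order (R = Rz(yaw) Ry(pitch) Rx(roll)).
In Python, from station import get_state, cams, arm, nets gives the robot as it stands.
- The arm moves only by the shell command python3 -m creep 'ROWS' [FORCE]. ROWS is a JSON object of lists of equal length, an entry for each row: "translation": the shift along the world's x, y, z in mm, a list of three; "spin": the turn about the world's z in rad; "gripper": the opening, from 0 (shut) to 1 (fully open). In form: {"translation": [[dx, dy, dz], ...], "spin": [spin, ...], "gripper": [gripper, ...]}. A call has 1 to 8 rows; each row shifts and turns the commanded pose from where the row before left it; what a row does not reach is not made up. A row lasts 1/10 s, in which the tool goes at most 50 mm and 8.59 degrees, less where a joint would pass 70% of its speed; a pose out of reach is approached as far as the arm can. A call is refused whole if a number of a shift passes 50 or a number of a turn 0.15, either way. A call with a gripper value outside its range is refused whole. The fingers move at their own pace and stop on an object; FORCE is the grip in N (left out, the last holds). Time passes only in rows, so rows that do not move let the fingers close. It gives the time, the measured TCP pose, the force, the opening and the grip force at its end, in the units of the state.
- get_state(): the state, without advancing time (a new reading comes with each control period).
- cams.grab_frame(name): name is "scene" or "top" or "wrist"; returns a dict with "img" (384x512x3 uint8, red, green, blue), "mtx" (3x3 intrinsics, pixels), "R" (3x3) and "t" (3): a world point X has camera coordinates R X + t. Camera axes: x right, y down, z forward; pixel columns grow to the right and rows downward; lengths in m; the calibration is good to about 2 mm. A picture is of the moment at which its call begins. There is no depth.
- arm.job_done(): hands the job in; it is judged then, once.
Trained networks look in the newest picture that a camera, given by its name, has taken for a name from the list of things; names that differ only in an ending like _2 or _b are one class to them, and where a whole thing is asked for, a point or a joint stands for the part that bears it (a point fixed in the world has none). Each returns a list of dicts, best first, with "confidence" (0 to 1); they miss things now and then, are a little off and sometimes report something else, mostly with a low value. They report only what shows in the picture. A call takes as long as a camera call. They do not tell look-alikes from the thing itself.
- nets.search_frame(camera, label): "centre" ([x, y, z] in m, in world coordinates, good to about 4 mm: the middle of the surface that is visible of it).
- nets.pinpoint(camera, label): "centre" ([x, y, z] in m, in world coordinates, good to about 4 mm: a listed point, or the origin of a listed thing).
The state is a dict: "t": time; "q": joint angles; "qd": joint speeds; "joint_efforts": joint torques, N m; "eef_pos": TCP position; "ee_rot": TCP orientation; "force": force on the tool from outside, world axes, zero at the start; "moment": the same for the moment, N m; "width": finger opening in m; "gripper_force": force on a finger pad.
Only numpy, scipy, OpenCV 4.12 (cv2) and the standard library are available. Lean on these libraries where they do the work, as an engineer would, in place of code of your own. Each camera call takes 0.05 s, during which the arm holds its last target. There are 200 camera calls.

TASK

Open the hamper's lid wide, drop the worn grey pumice and the broken toe separator (the wooden comb with only two prongs left) into the hamper, and then shut the lid fully. Leave the sound four-prong separator, the jar, the lotion bottle and the tool case standing where they are.

Things in the scene. Friction and masses are not known exactly. Their poses are not given: they have to be found in the camera images.
- hamper: Beige wicker-look plastic hamper, fixed to the bench; open-topped box 170 mm deep (own x), 240 mm wide (own y), 130 mm high, walls and floor 5 mm. Stands left or right of the robot's centre line. Origin: centre of its underside; own -x is its front, roughly towards the robot; the lid is hinged on its +x rim.
- hamper_mouth (a point): Centre of the hamper's mouth, at rim height, 130 mm above the bench. Axes as the hamper.
- hamper_lid (a joint): Angle of the hamper's lid in rad: 0 shut, grows as the front edge rises, stop at 1.75; about 1.5 stands upright. It starts shut or a little ajar. A stiff hinge (0.28 N m) keeps it where it is left, so it must be led both ways; about 2 N at the grip. The lid is a plate 170 x 240 x 8 mm.
- lid_hinge (a point): Middle of the lid's hinge line, which runs along the hamper's y on its far rim, 130 mm above the bench, 85 mm behind the hamper's centre.
- lid_grip (a point): Centre of the lid's grip: a dark wooden round bar, 16 mm thick and 26 mm long along the hamper's y, on a 12 mm wide neck, 32 mm in front of the lid's front edge; 202 mm from the hinge line, and 4 mm above the lid's underside plane. Moves with the lid. Pinched by its two ends, it can pivot between the fingers as the lid swings.
- mat: Cork mat 320 x 370 x 4 mm, fixed flat on the bench on the other side of the centre line; the six loose things stand on it. Origin: centre of its underside.
- pumice: Worn grey pumice, a rounded block 80 mm long (own x), 45 mm wide (own y), 30 mm high, about 0.09 kg. Origin: centre of its underside. TO BE DISCARDED.
- broken_separator: Beech toe separator lying flat: a comb 92 mm long (own x), 48 across (own y), 18 thick. Spine: own y -24 to -6 mm, full length. Prongs 14 mm wide reach to own y +24, at own x -39 and -13 mm only; those at +13 and +39 are snapped off. About 0.035 kg. Origin: centre of the underside of the 92 x 48 outline. TO BE DISCARDED.
- good_separator: Beech toe separator lying flat: a comb 92 mm long (own x), 48 across (own y), 18 thick. Spine: own y -24 to -6 mm, full length. Prongs 14 mm wide reach to own y +24, at own x -39, -13, 13 and 39 mm, all whole. Origin: centre of the underside of the 92 x 48 outline. To be left alone.
- jar: Clear acrylic jar with a white screw top, 68 mm across, 95 mm high, upright. Origin: centre of its underside. To be left alone.
- lotion: Green lotion bottle with a white cap, 40 mm across, 150 mm high, upright, at the edge of the mat. Origin: centre of its underside. To be left alone.
- tool_case: Shut stainless pedicure tool case lying flat, 60 mm (own x) by 160 mm (own y) by 22 mm high. Origin: centre of its underside. To be left alone.
Things that resemble listed ones, but are neither listed nor needed, are in the scene too. What is shaped like the broken_separator but green is not meant. Of the things that look like the pumice, take the one that is farthest to the robot's right at the start.

How it is judged:
By the outcome, as a careful person would: the job done as asked, in the order asked, and still so for the second after the job is handed in, with the robot touching nothing.
It also fails if it takes over 72 s, if anything falls off the work surface, if the arm or the gripper's body presses on something with over 40 N, if the wrist force passes 120 N, or if a joint passes its speed limit or range.

## Working session

There is one attempt and no reset: what is moved stays moved. The work goes in short steps, Python scripts to look and compute and a shell command to move; the robot and the scene stay as the last step left them, time stands still between calls to the robot, and variables do not carry over. Pictures are saved under pics/ and viewed, at most 10 in all, crops included, and the job is handed in when it is done.

```bash
mkdir -p pics; ls; python3 - <<'E'
from station import get_state,cams,arm,nets
import cv2,numpy as np
s=get_state();print(s['t'],s['eef_pos'],s['ee_rot'],s['width'],arm.grasp_offset)
for c in ['top','scene']:
    f=cams.grab_frame(c);cv2.imwrite(f'pics/{c}0.png',f['img'][:,:,::-1])
    print(c,f['mtx'].tolist(),f['R'].tolist(),f['t'].tolist())
    for l in ['hamper','hamper_mouth','lid_hinge','lid_grip','mat','pumice','broken_separator','good_separator','jar','lotion','tool_case']:
        print(l,[(np.round(d['centre'],3).tolist(),round(d['confidence'],2)) for d in nets.pinpoint(c,l)])
E
```

```text
pics
0.0 [ 0.26934171 -0.61839498  0.22562588] [ 3.13993939e+00 -1.39932625e-04 -2.73090327e+00] 0.08788253742068024 0.0188
top [[459.92555234542084, 0.0, 252.52357986613657], [0.0, 459.92555234542084, 188.08952426277864], [0.0, 0.0, 1.0]] [[0.009896244298805578, -0.9999273348548318, 0.006883992946785512], [-0.9938905181972575, -0.010592835151352963, -0.109860956126565], [0.10992589406670814, -0.005754724456418071, -0.9939231262829461]] [-0.07173144727377137, 0.4776628635156906, 1.6623682262693895]
hamper [([0.521, 0.236, 0.0], 0.8)]
hamper_mouth [([0.523, 0.235, 0.129], 0.77)]
lid_hinge [([0.598, 0.216, 0.134], 0.9)]
lid_grip []
mat [([0.526, -0.216, 0.004], 0.8)]
pumice [([0.434, -0.279, 0.002], 0.82), ([0.294, -0.175, 0.006], 0.79)]
broken_separator [([0.468, -0.524, 0.0], 0.76), ([0.534, -0.286, 0.002], 0.51)]
good_separator [([0.525, -0.149, 0.004], 0.76)]
jar [([0.432, -0.156, 0.001], 0.64)]
lotion [([0.428, -0.053, 0.003], 0.48)]
tool_case [([0.632, -0.217, 0.0], 0.55)]
scene [[355.3896402587452, 0.0, 252.03928018371315], [0.0, 355.3896402587452, 192.87914296353108], [0.0, 0.0, 1.0]] [[0.7488066430648559, 0.6627731703310401, -0.004509544465185193], [0.5040059032232039, -0.573822269086821, -0.6455277321821381], [-0.43042613863252294, 0.48110261710927527, -0.7637235173755634]] [-0.33143098302998136, -0.225542314318687, 1.400668230457392]
hamper [([0.52, 0.236, 0.004], 0.6)]
hamper_mouth [([0.517, 0.238, 0.128], 0.75), ([0.539, -0.284, 0.002], 0.5)]
lid_hinge [([0.608, 0.216, 0.132], 0.89)]
lid_grip [([0.411, 0.26, 0.16], 0.93), ([0.433, -0.281, 0.005], 0.6)]
mat []
pumice [([0.432, -0.28, 0.005], 0.84), ([0.633, -0.216, 0.002], 0.16)]
broken_separator [([0.538, -0.283, -0.001], 0.86), ([0.471, -0.527, -0.001], 0.86)]
good_separator [([0.53, -0.153, 0.006], 0.8)]
jar [([0.432, -0.155, 0.007], 0.76)]
lotion [([0.429, -0.048, 0.005], 0.86)]
tool_case [([0.638, -0.219, 0.002], 0.78)]
```

```bash
python3 -c "
import cv2
a=cv2.imread('pics/top0.png');cv2.imwrite('pics/t1.png',cv2.resize(a[60:330,100:460],(800,600),interpolation=cv2.INTER_CUBIC))"
```

```text
(no output)
```

View pics/t1.png

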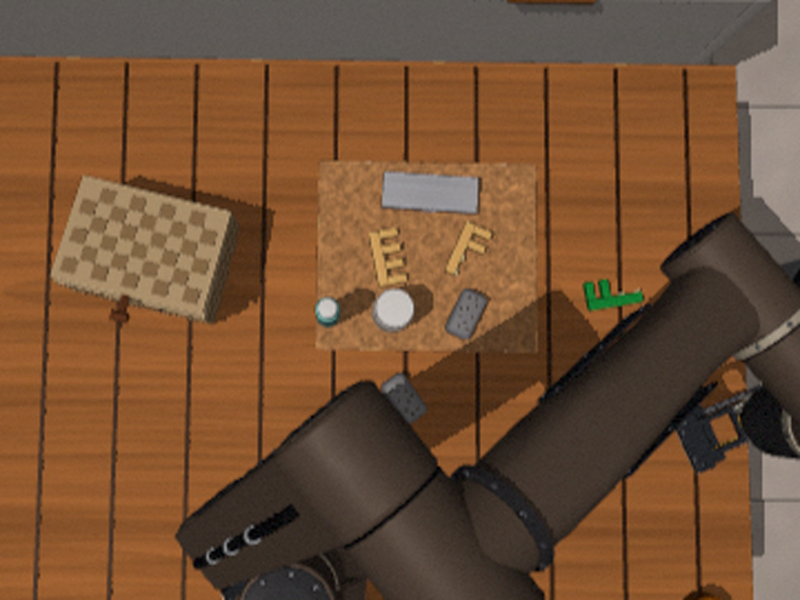

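View pics/scene0.png

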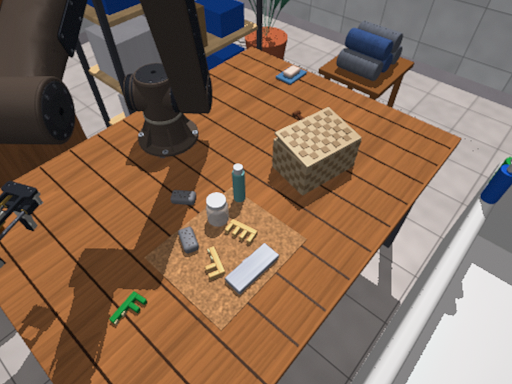

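Top view (crop): the hamper is on the left, yawed about -0.21 rad, with its grip at about (120,310). The mat holds the case (430,193), the four-prong comb (388,257), the broken comb (468,248), the jar (394,310), the lotion (327,311) and the rightmost pumice (467,313). The second pumice (403,397) and the green comb (612,295) are look-alikes. Next I move above the grip.

```bash
python3 -m creep '{"translation":[[17,39,10],[17,39,10],[17,39,10],[17,39,10],[17,39,10],[17,39,5],[17,39,0],[17,39,0]],"spin":[0,0,0,0,0,0,0,0],"gripper":[1,1,1,1,1,1,1,1]}' 20
python3 -m creep '{"translation":[[17,39,0],[17,39,0],[17,39,0],[17,39,0],[-7,41,0],[-7,41,0],[-7,41,0],[-7,41,0]],"spin":[0,0,0,0,-0.1,-0.1,-0.1,-0.1],"gripper":[1,1,1,1,1,1,1,1]}'
python3 -m creep '{"translation":[[-7,41,0],[-7,41,0],[-7,41,0],[-7,41,0],[-7,41,-10],[-7,41,-10],[0,0,0],[0,0,0]],"spin":[-0.1,-0.1,-0.025,0,0,0,0,0],"gripper":[0.7,0.7,0.7,0.7,0.7,0.7,0.7,0.7]}'
cat > m.py <<'E'
import sys,cv2,numpy as np
from station import get_state,cams,arm,nets
def look(cs,ls,save=None):
    s=get_state();print('t',round(s['t'],2),np.round(s['eef_pos'],4),np.round(s['ee_rot'],3),'w',round(s['width'],4),np.round(s['force'],1))
    for c in cs:
        f=cams.grab_frame(c)
        if save: cv2.imwrite(f'pics/{save}_{c}.png',f['img'][:,:,::-1])
        for l in ls: print(c,l,[(np.round(d['centre'],3).tolist(),round(d['confidence'],2)) for d in nets.pinpoint(c,l)])
if __name__=='__main__': look(sys.argv[1].split(','),sys.argv[2].split(','),sys.argv[3] if len(sys.argv)>3 else None)
E
python3 m.py wrist,scene,top lid_grip,lid_hinge,hamper_mouth,pumice,broken_separator a
```

```text
t: 2.0
eef_pos: [0.406, -0.3052, 0.2821]
ee_rot: [-3.141, 0.001, -2.731]
force: [0.2, 0.5, -0.2]
width: 0.0879
gripper_force: 0.0
t: 2.8
eef_pos: [0.445, 0.0147, 0.2819]
ee_rot: [3.141, 0.001, -3.135]
force: [0.7, -0.1, -0.3]
width: 0.0874
gripper_force: 0.0
t: 3.6
eef_pos: [0.4031, 0.2598, 0.2612]
ee_rot: [-3.141, -0.0, 2.929]
force: [0.3, -0.7, -0.5]
width: 0.0609
gripper_force: 0.0
t 3.6 [0.4031 0.2598 0.2612] [-3.141 -0.     2.929] w 0.0609 [ 0.3 -0.7 -0.5]
wrist lid_grip [([0.414, 0.261, 0.161], 0.94)]
wrist lid_hinge []
wrist hamper_mouth [([0.523, 0.239, 0.132], 0.8)]
wrist pumice []
wrist broken_separator []
scene lid_grip [([0.429, -0.05, 0.003], 0.68), ([0.413, 0.262, 0.159], 0.66)]
scene lid_hinge [([0.606, 0.215, 0.133], 0.67)]
scene hamper_mouth [([0.519, 0.238, 0.129], 0.81)]
scene pumice [([0.433, -0.281, 0.005], 0.95), ([0.295, -0.176, -0.001], 0.75)]
scene broken_separator [([0.541, -0.282, -0.0], 0.75), ([0.473, -0.526, -0.002], 0.71)]
top lid_grip [([0.409, 0.267, 0.16], 0.75), ([0.524, 0.237, 0.001], 0.65)]
top lid_hinge [([0.432, -0.278, -0.0], 0.74), ([0.604, 0.218, 0.135], 0.56)]
top hamper_mouth [([0.519, 0.236, 0.134], 0.71)]
top pumice [([0.294, -0.176, 0.004], 0.6), ([0.435, -0.278, 0.003], 0.53)]
top broken_separator [([0.467, -0.526, -0.003], 0.64), ([0.536, -0.284, 0.004], 0.61)]
```

```bash
python3 -m creep '{"translation":[[9,2,-25],[0,0,-25],[0,0,-25],[0,0,-25],[0,0,-20],[0,0,0],[0,0,0],[0,0,0]],"spin":[0,0,0,0,0,0,0,0],"gripper":[0.7,0.7,0.7,0.7,0.7,0.2,0.2,0.2]}' 20
python3 -m creep '{"translation":[[0,0,0],[0,0,0],[0,0,0]],"spin":[0,0,0],"gripper":[0.1,0.1,0.1]}' 20
python3 m.py wrist,scene lid_grip b
```

```text
t: 5.3
eef_pos: [0.4131, 0.2618, 0.1428]
ee_rot: [3.14, 0.001, 2.928]
force: [0.3, -0.3, -0.1]
width: 0.0429
gripper_force: 0.0
t: 5.6
eef_pos: [0.4135, 0.2637, 0.1429]
ee_rot: [3.136, 0.002, 2.928]
force: [-1.0, 7.2, -1.0]
width: 0.026
gripper_force: 20.0
t 5.6 [0.4135 0.2637 0.1429] [3.136e+00 2.000e-03 2.928e+00] w 0.026 [-1.   7.2 -1. ]
wrist lid_grip [([0.412, 0.263, 0.164], 0.6)]
scene lid_grip [([0.411, 0.261, 0.158], 0.88)]
```

View pics/b_wrist.png

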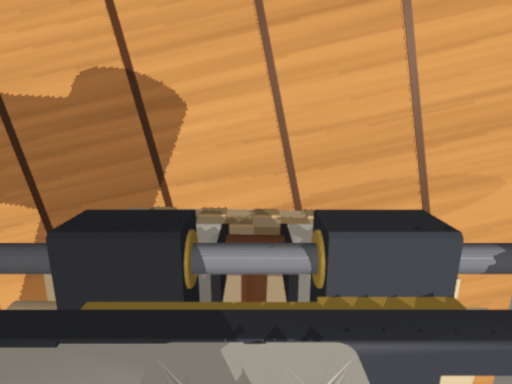

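The fingers hold the bar by its ends (width 26 mm). Next I work out the arc.

```bash
python3 - <<'E'
import numpy as np
R=.202;p=np.linspace(.157,1.64,17);s=-R*np.cos(p);z=R*np.sin(p);u=np.array([.975,-.222])
P=np.c_[s[:,None]*u,z]*1000
D=np.diff(np.round(P),axis=0).astype(int);print(D.tolist());print(D.sum(0))
E
```

```text
[[4, -1, 18], [5, -1, 18], [7, -1, 17], [9, -2, 17], [10, -3, 15], [11, -2, 15], [13, -3, 14], [13, -3, 12], [15, -3, 11], [16, -4, 10], [16, -4, 8], [18, -4, 6], [17, -4, 5], [18, -4, 3], [18, -4, 1], [19, -4, 0]]
[209 -47 170]
```

```bash
python3 -m creep '{"translation":[[4,0,18],[5,-1,18],[7,-1,17],[9,-2,17],[10,-3,15],[11,-2,15],[0,0,0]],"spin":[0,0,0,0,0,0,0],"gripper":[0.1,0.1,0.1,0.1,0.1,0.1,0.1]}' 25
python3 -m creep '{"translation":[[13,-3,14],[13,-3,12],[15,-3,11],[16,-4,10],[16,-4,8],[0,0,0]],"spin":[0,0,0,0,0,0],"gripper":[0.1,0.1,0.1,0.1,0.1,0.1]}'
python3 m.py scene lid_grip
```

```text
t: 6.5
eef_pos: [0.4598, 0.2526, 0.2436]
ee_rot: [3.139, 0.002, 2.927]
force: [-2.7, 2.0, 3.9]
width: 0.0257
gripper_force: 25.0
t: 7.1
eef_pos: [0.5326, 0.2352, 0.297]
ee_rot: [3.141, 0.001, 2.926]
force: [-1.4, 2.2, 1.8]
width: 0.0254
gripper_force: 25.0
t 7.1 [0.5326 0.2352 0.297 ] [3.141e+00 1.000e-03 2.926e+00] w 0.0254 [-1.4  2.2  1.8]
scene lid_grip [([0.533, 0.234, 0.312], 0.85)]
```

Tracking well. I finish the arc, release and rise.

```bash
python3 -m creep '{"translation":[[18,-4,6],[17,-4,5],[18,-4,3],[18,-4,1],[19,-4,0],[0,0,0],[0,0,0]],"spin":[0,0,0,0,0,0,0],"gripper":[0.1,0.1,0.1,0.1,0.1,0.1,0.1]}'
python3 -m creep '{"translation":[[0,0,0],[0,0,0],[0,0,0],[0,0,15],[0,0,25],[-20,0,25],[-30,-20,10],[-30,-50,0]],"spin":[0,0,0,0,0,0,0,0],"gripper":[0.6,0.6,0.6,0.6,0.6,1,1,1]}'
python3 m.py scene,top lid_grip c
python3 - <<'E'
import cv2,numpy as np
from station import cams,nets
# comb and pumice yaw from colour contours in the top view
f=cams.grab_frame('top');K,R,t=f['mtx'],f['R'],f['t']
cv2.imwrite('pics/d.png',f['img'][:,:,::-1])
def px(X): p=K@(R@X+t);return p[:2]/p[2]
def ray(u,v,z):
    d=R.T@np.linalg.inv(K)@np.array([u,v,1]);c=-R.T@t;return c+d*(z-c[2])/d[2]
hsv=cv2.cvtColor(f['img'],cv2.COLOR_RGB2HSV)
for n,c,z in [('pumice',(.433,-.28,.03),.034),('broken',(.538,-.284,.02),.022)]:
    u,v=px(np.array(c)).astype(int)
    print(n,u,v,hsv[v-14:v+15:4,u-14:u+15:4].tolist() if 0 else '')
a=f['img'][130:250,220:360,::-1];cv2.imwrite('pics/d1.png',cv2.resize(a,(700,600),interpolation=cv2.INTER_CUBIC))
E
```

```text
t: 7.9
eef_pos: [0.6213, 0.214, 0.3117]
ee_rot: [-3.14, 0.0, 2.927]
force: [-0.5, -5.7, 3.4]
width: 0.0257
gripper_force: 25.0
t: 8.7
eef_pos: [0.5453, 0.154, 0.3873]
ee_rot: [3.14, 0.001, 2.93]
force: [-0.1, -1.9, -0.1]
width: 0.0713
gripper_force: 0.0
t 8.7 [0.5453 0.154  0.3873] [3.14e+00 1.00e-03 2.93e+00] w 0.0713 [-0.1 -1.9 -0.1]
scene lid_grip [([0.62, 0.215, 0.329], 0.88)]
top lid_grip []
pumice 310 200 
broken 311 172
```

View pics/d1.png

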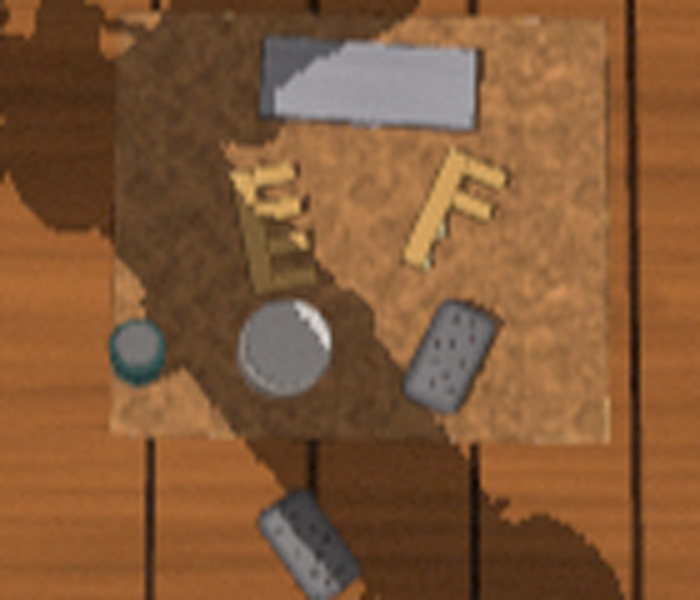

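View pics/c_scene.png

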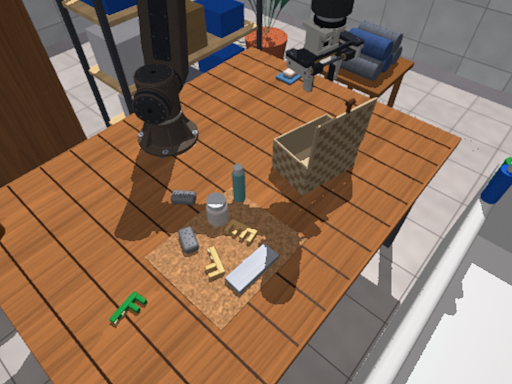

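The lid stands open at about 1.63 rad. In the mat crop, the pumice at (452,356) has its long axis at about -0.40 rad, and the broken comb's spine runs from (452,155) to (418,262), about -0.31 rad. The jar is near the pumice, so I'll grasp it towards its far end with the gripper turned slightly more. First a hover and a close look.

```bash
python3 -m creep '{"translation":[[-10,-44,0],[-10,-44,0],[-10,-44,-10],[-10,-44,-15],[-10,-44,-15],[-10,-44,-15],[-10,-44,-25],[-10,-44,-30]],"spin":[-0.04,-0.04,-0.04,-0.04,-0.04,-0.04,-0.04,-0.025],"gripper":[1,1,1,1,1,1,1,1]}' 40
python3 -m creep '{"translation":[[-10,-44,-40],[-5,-44,-37],[0,0,0],[0,0,0]],"spin":[0,0,0,0],"gripper":[1,1,1,1]}'
python3 m.py wrist,scene pumice,broken_separator,jar e
```

```text
t: 9.75
eef_pos: [0.4674, -0.1962, 0.2789]
ee_rot: [3.141, 0.001, 2.622]
force: [2.2, 0.4, -1.0]
width: 0.0879
gripper_force: 0.0
t: 10.15
eef_pos: [0.4542, -0.2701, 0.2128]
ee_rot: [-3.14, -0.003, 2.621]
force: [0.4, 0.4, 0.3]
width: 0.0878
gripper_force: 0.0
t 10.15 [ 0.4542 -0.2701  0.2128] [-3.140e+00 -3.000e-03  2.621e+00] w 0.0878 [0.4 0.4 0.3]
wrist pumice [([0.435, -0.278, 0.007], 0.88)]
wrist broken_separator [([0.543, -0.281, 0.006], 0.79)]
wrist jar [([0.429, -0.158, 0.006], 0.9)]
scene pumice [([0.435, -0.279, 0.006], 0.65), ([0.293, -0.177, -0.0], 0.52)]
scene broken_separator [([0.472, -0.529, -0.0], 0.86)]
scene jar [([0.438, -0.153, 0.006], 0.55)]
```

View pics/e_wrist.png

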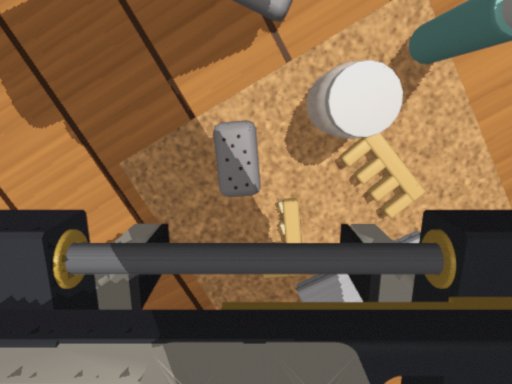

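The wrist view shows the pumice at about (238,158) with its top face between rows 122 and 195, the jar at (357,98), and the broken comb's spine at (290,222). I'll back-project these.

```bash
cat >> m.py <<'E'
def ray(f,u,v,z):
    K,R,t=f['mtx'],f['R'],f['t'];d=R.T@np.linalg.inv(K)@np.array([u,v,1]);c=-R.T@t;return c+d*(z-c[2])/d[2]
E
python3 - <<'E'
from m import *
f=cams.grab_frame('wrist')
a=ray(f,235,122,.034);b=ray(f,240,194,.034);print(a,b,(a+b)/2,np.arctan2(*(b-a)[1::-1]),np.linalg.norm(b-a))
print('sides',ray(f,217,160,.034),ray(f,259,158,.034)); print('jar top',ray(f,366,97,.099))
E
```

```text
[ 0.39685853 -0.2599404   0.034     ] [ 0.46424542 -0.29343192  0.034     ] [ 0.43055197 -0.27668616  0.034     ] -0.4612475500504216 0.07525074666569576
sides [ 0.42088897 -0.29581819  0.034     ] [ 0.44070431 -0.25683405  0.034     ]
jar top [ 0.43206796 -0.15437995  0.099     ]
```

```bash
python3 -m creep '{"translation":[[-4,-16,-30],[0,0,-40],[0,0,-30],[0,0,0]],"spin":[0,0,0,0],"gripper":[1,1,1,1]}' 40
python3 -m creep '{"translation":[[0,0,-35],[0,0,-30],[0,0,-20],[0,0,-13],[0,0,0]],"spin":[0,0,0,0,0],"gripper":[1,1,1,1,1]}'
python3 -m creep '{"translation":[[0,0,0],[0,0,0],[0,0,0],[0,0,0],[0,0,0],[0,0,0],[0,0,0],[0,0,0]],"spin":[0,0,0,0,0,0,0,0],"gripper":[0.3,0.3,0.3,0.3,0.3,0.3,0.3,0.3]}' 40
```

```text
t: 11.0
eef_pos: [0.4476, -0.2846, 0.1109]
ee_rot: [-3.14, -0.007, 2.622]
force: [-0.8, 0.2, -0.2]
width: 0.0876
gripper_force: 0.0
t: 11.5
eef_pos: [0.4504, -0.2854, 0.0164]
ee_rot: [-3.141, -0.001, 2.623]
force: [-0.7, -0.1, 0.0]
width: 0.0874
gripper_force: 0.0
t: 12.3
eef_pos: [0.4503, -0.2857, 0.0167]
ee_rot: [-3.141, 0.0, 2.623]
force: [-0.8, 0.4, 4.6]
width: 0.0457
gripper_force: 38.8
```

```bash
python3 -m creep '{"translation":[[0,0,15],[0,0,35],[0,0,45],[0,0,45],[0,0,45],[6,30,45],[7,40,10],[7,40,0]],"spin":[0,0,0,0,0,0,0,0.03],"gripper":[0.3,0.3,0.3,0.3,0.3,0.3,0.3,0.3]}' 40
python3 -m creep '{"translation":[[7,40,0],[7,40,0],[7,40,0],[7,40,0],[7,40,0],[7,40,0],[7,40,0],[7,40,0]],"spin":[0.03,0.03,0.03,0.03,0.03,0.03,0.03,0.03],"gripper":[0.3,0.3,0.3,0.3,0.3,0.3,0.3,0.3]}' 40
python3 -m creep '{"translation":[[7,40,0],[3,35,0],[0,14,0],[0,0,0],[0,0,0]],"spin":[0.03,0,0,0,0],"gripper":[0.3,0.3,0.3,0.3,0.3]}' 40
python3 m.py scene hamper_mouth,lid_grip,pumice g
```

```text
t: 13.1
eef_pos: [0.4707, -0.1772, 0.2551]
ee_rot: [3.139, 0.004, 2.651]
force: [1.3, 0.2, -1.8]
width: 0.0456
gripper_force: 38.8
t: 13.9
eef_pos: [0.5254, 0.1438, 0.2524]
ee_rot: [-3.142, -0.001, 2.894]
force: [1.0, 0.1, -1.0]
width: 0.0455
gripper_force: 38.8
t: 14.4
eef_pos: [0.5353, 0.2306, 0.2522]
ee_rot: [-3.141, -0.001, 2.923]
force: [-0.9, -0.5, -0.4]
width: 0.0453
gripper_force: 38.8
t 14.4 [0.5353 0.2306 0.2522] [-3.141e+00 -1.000e-03  2.923e+00] w 0.0453 [-0.9 -0.5 -0.4]
scene hamper_mouth [([0.518, 0.238, 0.128], 0.83)]
scene lid_grip [([0.619, 0.211, 0.332], 0.57)]
scene pumice [([0.297, -0.172, 0.001], 0.76), ([0.517, 0.234, 0.238], 0.57)]
```

View pics/g_scene.png

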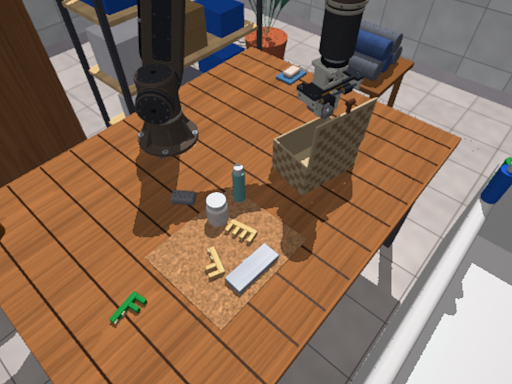

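The pumice is in the gripper above the hamper and the other things haven't moved. I'll lower, release, and go back to the comb.

```bash
python3 -m creep '{"translation":[[-5,0,-40],[0,0,-40],[0,0,-40],[0,0,-30],[0,0,-15],[0,0,0],[0,0,0],[0,0,0]],"spin":[0,0,0,0,0,0,0,0],"gripper":[0.3,0.3,0.3,0.3,0.3,0.3,0.75,0.75]}' 40
python3 -m creep '{"translation":[[0,0,0],[0,0,0],[0,0,20],[0,0,40],[0,0,40],[0,0,45],[0,-20,30],[0,-40,0]],"spin":[0,0,0,0,0,0,0,0],"gripper":[0.75,0.75,0.75,0.75,0.75,0.75,0.75,0.75]}' 30
python3 -m creep '{"translation":[[0,-40,0],[0,-40,0],[0,-40,0],[0,-40,0],[0,-40,0],[0,-40,0],[0,-40,0],[0,-40,0]],"spin":[0,0,0,-0.02,-0.02,-0.02,-0.02,-0.01],"gripper":[0.75,0.75,0.75,0.75,0.75,0.75,0.75,0.75]}' 30
python3 -m creep '{"translation":[[0,-40,-20],[-5,-40,-30],[-10,-30,-20],[-25,5,0],[0,0,0],[0,0,0]],"spin":[0,0,0,0,0,0],"gripper":[0.5,0.5,0.5,0.5,0.5,0.5]}' 30
python3 m.py wrist,scene,top broken_separator,pumice,good_separator h
python3 -c "
import cv2
a=cv2.imread('pics/h_wrist.png');b=cv2.imread('pics/h_scene.png')
cv2.imwrite('pics/h2.png',cv2.hconcat([a[:,80:480],b[:, 100:500]]))"
```

```text
t: 15.4
eef_pos: [0.5318, 0.2314, 0.0894]
ee_rot: [3.14, 0.002, 2.922]
force: [0.0, -0.2, 0.3]
width: 0.0563
gripper_force: 0.0
t: 16.2
eef_pos: [0.533, 0.1729, 0.2684]
ee_rot: [3.136, 0.007, 2.925]
force: [0.3, 0.1, -1.5]
width: 0.0656
gripper_force: 0.0
t: 17.0
eef_pos: [0.5306, -0.1506, 0.2636]
ee_rot: [3.141, 0.001, 2.832]
force: [1.0, -0.5, -0.2]
width: 0.0657
gripper_force: 0.0
t: 17.6
eef_pos: [0.4909, -0.2541, 0.1938]
ee_rot: [3.142, 0.002, 2.832]
force: [-0.4, 0.4, -0.4]
width: 0.0441
gripper_force: 0.0
t 17.6 [ 0.4909 -0.2541  0.1938] [3.142e+00 2.000e-03 2.832e+00] w 0.0441 [-0.4  0.4 -0.4]
wrist broken_separator [([0.472, -0.528, 0.001], 0.72), ([0.54, -0.28, 0.004], 0.59)]
wrist pumice []
wrist good_separator [([0.533, -0.211, -0.007], 0.44)]
scene broken_separator [([0.473, -0.526, 0.003], 0.84), ([0.538, -0.282, 0.002], 0.59)]
scene pumice [([0.514, 0.235, 0.005], 0.61)]
scene good_separator [([0.527, -0.151, 0.006], 0.9)]
top broken_separator [([0.466, -0.53, -0.001], 0.48)]
top pumice [([0.516, 0.238, 0.003], 0.7), ([0.293, -0.174, 0.005], 0.63)]
top good_separator [([0.523, -0.15, 0.004], 0.49)]
```

View pics/h2.png

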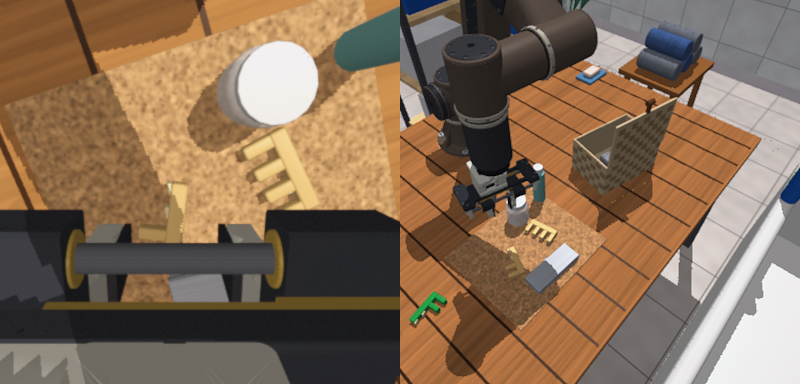

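The pumice lies in the hamper. In the wrist view the spine's near end is at about (258,183) in original pixels, and it runs down to about (256,240). I'll back-project that.

```bash
python3 - <<'E'
from m import *
f=cams.grab_frame('wrist');z=.022
for u,v in [(248,183),(267,183),(246,232),(265,232)]: print(ray(f,u,v,z).round(4))
im=f['img'];hsv=cv2.cvtColor(im,cv2.COLOR_RGB2HSV)
for v in (188,200,212,224): print(v,im[v,238:276:2].tolist())
E
```

```text
[ 0.4938 -0.2628  0.022 ]
[ 0.4997 -0.2442  0.022 ]
[ 0.5439 -0.2813  0.022 ]
[ 0.5501 -0.262   0.022 ]
188 [[154, 114, 74], [143, 106, 68], [142, 104, 66], [148, 109, 71], [141, 106, 69], [208, 194, 152], [227, 213, 168], [218, 183, 117], [239, 203, 134], [239, 203, 133], [239, 204, 134], [240, 204, 134], [240, 204, 133], [238, 203, 133], [229, 193, 124], [204, 162, 106], [195, 150, 98], [196, 151, 101], [212, 165, 108]]
200 [[124, 90, 58], [133, 97, 63], [132, 97, 62], [124, 91, 56], [131, 96, 61], [134, 99, 62], [160, 128, 78], [170, 137, 84], [170, 137, 83], [207, 171, 106], [239, 203, 133], [239, 203, 133], [240, 205, 134], [234, 198, 129], [202, 164, 103], [192, 148, 96], [191, 146, 95], [211, 165, 110], [209, 162, 107]]
212 [[133, 97, 63], [147, 109, 71], [159, 119, 76], [162, 127, 87], [178, 159, 120], [161, 134, 89], [168, 136, 81], [169, 136, 83], [168, 136, 83], [167, 135, 82], [167, 135, 82], [167, 135, 82], [202, 166, 104], [210, 173, 108], [194, 148, 98], [194, 148, 98], [190, 146, 96], [205, 158, 105], [207, 162, 108]]
224 [[138, 101, 64], [150, 110, 72], [150, 112, 73], [142, 104, 66], [141, 107, 66], [166, 134, 82], [169, 136, 83], [169, 136, 84], [167, 134, 81], [167, 135, 80], [167, 134, 81], [170, 137, 83], [215, 178, 112], [219, 173, 114], [221, 174, 117], [216, 169, 114], [218, 172, 116], [220, 172, 116], [221, 174, 116]]
```

```bash
python3 -m creep '{"translation":[[20,-5,-30],[17,-6,-40],[0,0,-40],[0,0,-30],[0,0,-25],[0,0,-15],[0,0,-6],[0,0,0]],"spin":[0,0,0,0,0,0,0,0],"gripper":[0.6,0.6,0.6,0.6,0.6,0.6,0.6,0.6]}' 25
python3 -m creep '{"translation":[[0,0,0],[0,0,0],[0,0,0],[0,0,0],[0,0,0],[0,0,0],[0,0,0]],"spin":[0,0,0,0,0,0,0],"gripper":[0,0,0,0,0,0,0]}' 25
```

```text
t: 19.05
eef_pos: [0.5274, -0.2648, 0.0062]
ee_rot: [-3.141, -0.001, 2.832]
force: [0.6, 1.4, 0.5]
width: 0.0527
gripper_force: 0.0
t: 19.75
eef_pos: [0.528, -0.2648, 0.0073]
ee_rot: [-3.142, 0.0, 2.833]
force: [-0.6, 1.3, 6.0]
width: 0.0185
gripper_force: 23.8
```

```bash
python3 -m creep '{"translation":[[0,0,15],[0,0,40],[0,0,45],[0,0,45],[0,0,45],[0,20,45],[0,40,15],[0,40,0]],"spin":[0,0,0,0,0,0,0,0],"gripper":[0,0,0,0,0,0,0,0]}' 25
python3 -m creep '{"translation":[[-2,40,0],[-2,40,0],[-2,40,0],[-2,40,0],[-2,40,0],[-2,40,0],[-2,40,0],[-2,40,0]],"spin":[0.03,0.03,0.03,0,0,0,0,0],"gripper":[0,0,0,0,0,0,0,0]}' 25
python3 -m creep '{"translation":[[-2,40,0],[0,30,0],[0,13,0],[0,0,0],[0,0,0]],"spin":[0,0,0,0,0],"gripper":[0,0,0,0,0]}' 25
python3 m.py scene broken_separator,hamper_mouth,pumice i
```

```text
t: 20.55
eef_pos: [0.5289, -0.1644, 0.2601]
ee_rot: [3.14, 0.005, 2.831]
force: [1.2, -0.3, -0.9]
width: 0.0181
gripper_force: 24.0
t: 21.35
eef_pos: [0.5112, 0.1568, 0.2568]
ee_rot: [3.141, -0.0, 2.922]
force: [0.9, -0.4, -0.5]
width: 0.0187
gripper_force: 24.0
t: 21.85
eef_pos: [0.5096, 0.2378, 0.2565]
ee_rot: [-3.141, -0.001, 2.923]
force: [-0.2, -0.0, 0.5]
width: 0.0184
gripper_force: 24.0
t 21.85 [0.5096 0.2378 0.2565] [-3.141e+00 -1.000e-03  2.923e+00] w 0.0184 [-0.2 -0.   0.5]
scene broken_separator [([0.469, -0.527, 0.0], 0.93), ([0.524, 0.22, 0.25], 0.69)]
scene hamper_mouth [([0.52, 0.239, 0.13], 0.6), ([0.426, -0.05, 0.002], 0.48)]
scene pumice [([0.532, -0.219, -0.002], 0.7), ([0.515, 0.236, 0.005], 0.4)]
```

```bash
python3 -m creep '{"translation":[[0,0,-40],[0,0,-40],[0,0,-40],[0,0,-30],[0,0,-20],[0,0,0],[0,0,0],[0,0,0]],"spin":[0,0,0,0,0,0,0,0],"gripper":[0,0,0,0,0,0,0.6,0.6]}' 25
python3 -m creep '{"translation":[[0,0,0],[0,0,0],[0,0,20],[0,0,45],[0,0,45],[0,0,45],[0,0,45],[0,0,45]],"spin":[0,0,0,0,0,0,0,0],"gripper":[0.6,0.6,0.6,0.6,0.6,0.6,0.6,0.6]}' 25
python3 -m creep '{"translation":[[0,0,45],[0,0,25],[0,0,0],[0,0,0]],"spin":[0,0,0,0],"gripper":[0.6,0.6,0.6,0.6]}' 25
python3 m.py scene,top broken_separator,pumice,lid_grip,jar,good_separator,lotion,tool_case j
python3 -c "
import cv2
a=cv2.imread('pics/j_top.png');b=cv2.imread('pics/j_scene.png')
cv2.imwrite('pics/j2.png',cv2.hconcat([cv2.resize(a[100:250,100:250],(400,400)),cv2.resize(b[80:230,250:400],(400,400))]))"
```

```text
t: 22.85
eef_pos: [0.5108, 0.2386, 0.0886]
ee_rot: [3.14, 0.002, 2.922]
force: [0.2, -0.2, 0.7]
width: 0.029
gripper_force: 0.0
t: 23.65
eef_pos: [0.5094, 0.2379, 0.3347]
ee_rot: [3.14, 0.001, 2.923]
force: [0.2, 1.9, -0.9]
width: 0.0526
gripper_force: 0.0
t: 24.05
eef_pos: [0.5096, 0.2382, 0.4025]
ee_rot: [3.14, 0.001, 2.922]
force: [-0.3, 1.0, -0.4]
width: 0.0527
gripper_force: 0.0
t 24.05 [0.5096 0.2382 0.4025] [3.140e+00 1.000e-03 2.922e+00] w 0.0527 [-0.3  1.  -0.4]
scene broken_separator [([0.474, -0.528, -0.002], 0.88), ([0.531, 0.225, 0.032], 0.55)]
scene pumice [([0.295, -0.178, 0.003], 0.88), ([0.515, 0.234, 0.007], 0.54)]
scene lid_grip [([0.516, 0.234, 0.131], 0.62), ([0.618, 0.211, 0.328], 0.57)]
scene jar [([0.436, -0.152, 0.006], 0.62)]
scene good_separator [([0.527, -0.147, 0.005], 0.7), ([0.435, -0.154, 0.006], 0.23)]
scene lotion [([0.428, -0.051, 0.005], 0.6)]
scene tool_case [([0.637, -0.218, 0.005], 0.63)]
top broken_separator [([0.468, -0.526, -0.003], 0.57), ([0.523, 0.223, 0.035], 0.47)]
top pumice [([0.513, 0.237, 0.004], 0.69), ([0.528, -0.219, 0.004], 0.5)]
top lid_grip []
top jar [([0.433, -0.156, 0.003], 0.51)]
top good_separator [([0.524, -0.149, 0.004], 0.56)]
top lotion [([0.428, -0.05, -0.001], 0.64)]
top tool_case [([0.631, -0.218, 0.005], 0.76)]
```

View pics/j2.png

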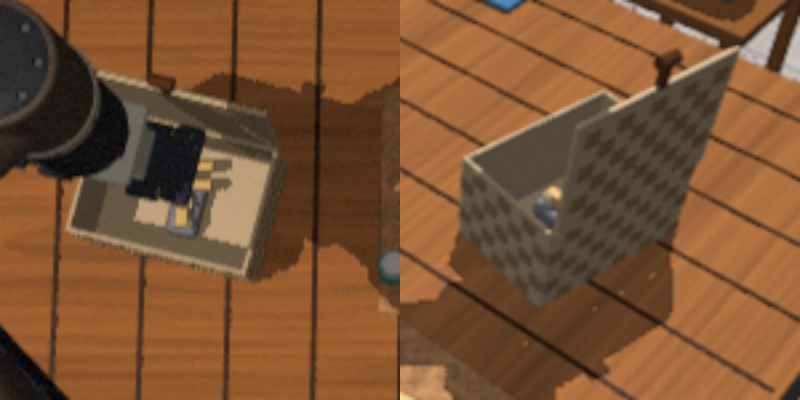

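Both items are in the hamper (crop (190,205) in the top view), the comb resting on the pumice. I regrasp the lid's grip from above.

```bash
python3 -m creep '{"translation":[[40,-8,0],[40,-8,0],[31,-8,0],[0,0,-30],[0,0,-30],[0,0,-20],[0,0,-10],[0,0,0]],"spin":[0,0,0,0,0,0,0,0],"gripper":[0.6,0.6,0.6,0.6,0.6,0.6,0.6,0.6]}' 25
python3 -m creep '{"translation":[[0,0,0],[0,0,0],[0,0,0],[0,0,0],[0,0,0]],"spin":[0,0,0,0,0],"gripper":[0.1,0.1,0.1,0.1,0.1]}' 25
python3 m.py scene lid_grip
```

```text
t: 25.65
eef_pos: [0.6204, 0.214, 0.3107]
ee_rot: [-3.14, -0.002, 2.922]
force: [-0.1, 0.2, -0.2]
width: 0.0532
gripper_force: 0.0
t: 26.15
eef_pos: [0.6209, 0.2141, 0.3127]
ee_rot: [3.141, 0.001, 2.922]
force: [-1.1, -0.3, 2.3]
width: 0.0258
gripper_force: 25.0
t 26.15 [0.6209 0.2141 0.3127] [3.141e+00 1.000e-03 2.922e+00] w 0.0258 [-1.1 -0.3  2.3]
scene lid_grip [([0.616, 0.213, 0.328], 0.63)]
```

```bash
python3 -m creep '{"translation":[[-19,4,0],[-18,4,-1],[-18,4,-3],[-17,4,-5],[-18,4,-6],[-16,4,-8],[-16,4,-10],[0,0,0]],"spin":[0,0,0,0,0,0,0,0],"gripper":[0.1,0.1,0.1,0.1,0.1,0.1,0.1,0.1]}' 25
python3 -m creep '{"translation":[[-15,3,-11],[-13,3,-12],[-13,3,-14],[-11,2,-15],[-10,3,-15],[-9,2,-17],[-7,1,-17],[0,0,0]],"spin":[0,0,0,0,0,0,0,0],"gripper":[0.1,0.1,0.1,0.1,0.1,0.1,0.1,0.1]}' 25
python3 -m creep '{"translation":[[-5,1,-18],[-4,1,-18],[-2,0,-14],[0,0,-12],[0,0,0],[0,0,0]],"spin":[0,0,0,0,0,0],"gripper":[0.1,0.1,0.1,0.1,0.1,0.1]}' 25
python3 m.py scene lid_grip
```

```text
t: 27.05
eef_pos: [0.4976, 0.2435, 0.2785]
ee_rot: [3.139, -0.0, 2.924]
force: [-0.0, 3.8, -2.4]
width: 0.0258
gripper_force: 25.0
t: 27.85
eef_pos: [0.4217, 0.2616, 0.1773]
ee_rot: [3.137, 0.002, 2.923]
force: [3.2, 7.6, -2.3]
width: 0.0259
gripper_force: 25.0
t: 28.45
eef_pos: [0.4111, 0.2642, 0.1165]
ee_rot: [3.136, 0.001, 2.923]
force: [-0.9, 8.0, -1.5]
width: 0.0258
gripper_force: 25.0
t 28.45 [0.4111 0.2642 0.1165] [3.136e+00 1.000e-03 2.923e+00] w 0.0258 [-0.9  8.  -1.5]
scene lid_grip [([0.411, 0.265, 0.131], 0.71), ([0.53, -0.221, -0.002], 0.57)]
```

```bash
python3 -m creep '{"translation":[[0,-1,-2],[0,-1,-2],[0,0,0]],"spin":[0,0,0],"gripper":[0.1,0.1,0.1]}' 25
python3 -m creep '{"translation":[[0,0,-2],[0,0,-2],[0,0,0]],"spin":[0,0,0],"gripper":[0.1,0.1,0.1]}' 25
```

```text
t: 28.85
eef_pos: [0.4113, 0.2641, 0.1149]
ee_rot: [3.132, 0.002, 2.924]
force: [-12.8, 12.4, 18.6]
width: 0.0258
gripper_force: 25.0
t: 29.15
eef_pos: [0.4123, 0.2641, 0.1126]
ee_rot: [3.132, 0.004, 2.925]
force: [-13.4, 6.0, 33.7]
width: 0.0258
gripper_force: 25.0
```

The force rose sharply, so the lid is on its stop. I release, back off and check.

```bash
python3 -m creep '{"translation":[[0,0,0],[0,0,0],[0,0,0],[0,0,0],[0,0,10],[0,0,30],[0,0,40],[0,0,40]],"spin":[0,0,0,0,0,0,0,0],"gripper":[0.7,0.7,0.7,0.7,0.7,0.7,0.7,0.7]}' 25
python3 -m creep '{"translation":[[0,-40,30],[0,-40,0],[0,-40,0],[0,-40,0],[0,0,0],[0,0,0]],"spin":[0,0,0,0,0,0],"gripper":[0.7,0.7,0.7,0.7,0.7,0.7]}'
python3 m.py scene,top lid_grip,jar,lotion,good_separator k
python3 -c "
import cv2
b=cv2.imread('pics/k_scene.png')
cv2.imwrite('pics/k2.png',cv2.resize(b[60:300,130:450],(800,600),interpolation=cv2.INTER_CUBIC))"
```

```text
t: 29.95
eef_pos: [0.4096, 0.2586, 0.2296]
ee_rot: [-3.14, -0.0, 2.922]
force: [0.6, -0.1, -0.1]
width: 0.0611
gripper_force: 0.0
t: 30.55
eef_pos: [0.4098, 0.0984, 0.2586]
ee_rot: [3.141, 0.001, 2.92]
force: [0.2, 0.4, -0.2]
width: 0.0612
gripper_force: 0.0
t 30.55 [0.4098 0.0984 0.2586] [3.141e+00 1.000e-03 2.920e+00] w 0.0612 [ 0.2  0.4 -0.2]
scene lid_grip [([0.408, 0.264, 0.13], 0.72)]
scene jar [([0.434, -0.152, 0.007], 0.71), ([0.528, -0.153, 0.007], 0.3)]
scene lotion [([0.43, -0.048, 0.007], 0.56)]
scene good_separator [([0.531, -0.151, 0.007], 0.55), ([0.519, 0.239, 0.131], 0.38)]
top lid_grip [([0.527, -0.217, 0.003], 0.2)]
top jar [([0.432, -0.155, 0.003], 0.78)]
top lotion [([0.427, -0.051, 0.001], 0.64)]
top good_separator [([0.527, -0.152, 0.004], 0.81)]
```

View pics/k2.png

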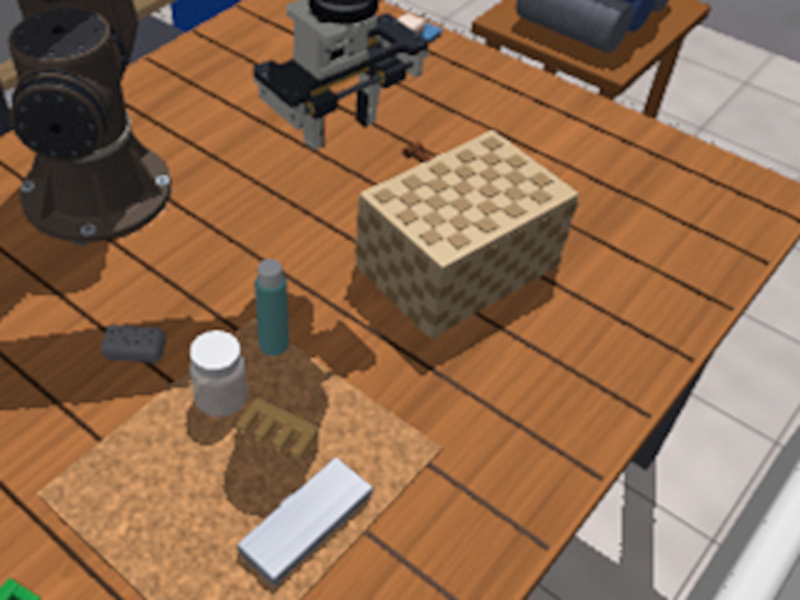

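The lid is flat and shut (grip at (415,152), z about 0.13). The jar, lotion, four-prong comb and case stand where they were.

```bash
python3 -c "from station import arm;print(arm.job_done())"
```

```text
the job is handed in; nothing more can be done
None
```

The job is handed in after about 31 s of the 72 s: the worn pumice and the broken separator are in the hamper, the lid is shut, and the four-prong separator, jar, lotion bottle and tool case stand where they were.

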